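# Put the modelling stick and the wide scraper away in their compartments

## Task

The wooden modelling stick has been left in the wide pocket: take it out and lay it flat in the empty narrow channel of the tool tray, the one nearer the robot. Then put the wide scraper away by sliding it along the bench, never lifting it, into the wide pocket, blade first, until it is fully home against the back. Leave both tools lying free and disturb nothing else on the bench.

Things in the scene. Friction and masses are not known exactly. Their poses are not given: they have to be found in the camera images.
- stick: loose flat wooden modelling stick, 150 long; middle 90 mm is 18 wide and 10 thick, +x end a flat blade 20 wide and 5 thick, -x end 11 wide and 8 thick. Origin: centre of its underside. x along its length, z up. Starts on the bench inside the wide pocket, roughly along it. Either end may point either way in the channel.
- scraper: loose wide scraper flat on the bench, 0.25 kg: wooden head bar 100 (y) x 24 (x) x 16 high centred on the origin (at its underside); steel blade 100 wide, 5 thick, from it to x = +62; wooden handle 22 wide, 18 high, back to x = -101. x points from handle to blade. The head's rear shoulders (x = -12, |y| 11 to 50) can be pushed. Starts before the pocket's mouth, askew.
- scraper_edge (a point): middle of the scraper's blade edge, at its underside (62 mm ahead of scraper along x)
- pocket: wide pocket: bottomless U of grey plastic strips fixed to the bench, open at its -x end; inside 114 wide (y from -57 to +57) and 160 deep (x from -80 to +80), walls 8 thick and 16 high. Origin: centre of the inside, at bench level. x points into the pocket.
- pocket_back (a point): middle of the inner face of the pocket's back wall, at bench level (x = +80 in the pocket); axes as the pocket's. The blade edge belongs against it.
- channels: grey plastic tool tray fixed to the bench, 172 (x) x 180 (y), floor 4 thick, rim 6 thick, 16 high. Origin: centre of underside. Two channels along y, centred at x = -35 (empty, nearer the robot) and +35 (holds the file), 168 long, each 30 wide between 8 thick, 16 high stubs near its ends; no stubs for |y| under 48: an open finger recess.
- channel (a point): centre of the empty channel on the tray's floor (4 above the bench); axes as the tray's, the channel runs along y
- file: bystander: needle file with a wooden handle, 145 long, 12 high, lying in the other channel. Origin under its middle, x along its length.
- polish: bystander: round tin, 66 across, 22 high, on the bench in front of the tool tray. Origin: centre of underside.
- mug: bystander: white mug, 80 across, 92 high. Origin: centre of underside.
- tub: bystander: white lidded tub, 100 across, 95 high. Origin: centre of underside.
- carton: bystander: blue carton 60 x 100 x 70 high. Origin: centre of underside.
Not all that is in view belongs to the job. Leave any black or blue look-alike of the scraper alone.

How it is judged:
By the outcome, as a careful person would: the job done as asked, in the order asked, and still so for the second after the job is handed in, with the robot touching nothing.
It also fails if it takes over 61 s, if anything falls off the work surface, if the arm or the gripper's body presses on something with over 40 N, if the wrist force passes 120 N, or if a joint passes its speed limit or range.

## Robot

A 6-joint arm with a two-finger parallel gripper is mounted at the origin on the work surface. World frame = base frame: x ahead of the robot, y to its left, z up, the work surface at z = 0. Lengths are in m, angles in rad, forces in N, time in s.
With the tool pointing down it reaches from about 0.375 to 0.9 m from the base axis. Payload 3.1 kg.
Tool frame: the origin (TCP) lies midway between the tips of the shut fingers; the grasp point (between the pads) lies 19 mm behind it; z points along the fingers, y is the line along which they close (so a half turn about z gives the same grasp; the last joint's range is limited). The gripper opens to 87 mm and grips with 3 to 60 N. Pads are 19 mm wide; open, the fingers measure 117 mm over their backs; the gripper's body (75 mm by 190 mm) begins 51 mm behind the grasp point.
Start: joints at [-0.178, 0.527, 1.433, -0, 1.181, -0.178], TCP at [0.625, 0, 0.223] pointing down, gripper open.
Joint ranges: [-3.08, 3.08], [-0.75, 2.2], [0.22, 2.44], [-1.43, 4.57], [0, 2.65], [-2.85, 2.85]. Speed limits (rad/s): [2.79, 2.79, 3.14, 3.14, 3.14, 3.14].

## Interface

Orientations are given as a unit quaternion [x, y, z, w].
In Python, from rig import robot gives the robot as it stands. The module is installed in compiled form; this text tells all that it offers.
- The arm moves only by the tool play_rows, never from a script. Its arguments are lists of equal length, an entry for each row: "gripper": the closure, from -1 (fully open) to 1 (shut); "delta_pos": the shift along the tool's x, y, z in cm, a list of three; "turn": the turn, a rotation vector about the tool's x, y, z in rad, a list of three. A call has 1 to 12 rows; each row is the pose to reach, as a shift and turn from the pose commanded when the call began, along the tool's axes at that moment; what a row does not reach only later rows make up. A row lasts 1/8 s, in which the tool goes at most 62.5 mm and 10.7 degrees, less where a joint would pass 70% of its speed; a pose out of reach is approached as far as the arm can. A call with a gripper value outside its range is refused whole. The fingers move at their own pace and stop on an object; "squeeze" is the grip in N (left out, the last holds). Time passes only in rows, so rows that repeat a pose let the fingers close. It gives the time, the measured TCP pose, the force, the opening and the grip force at its end, in the units of the state.
- robot.get_obs(): the state, without advancing time (a new reading comes with each control period).
- robot.camera(name): name is "scene" or "side" or "wrist"; returns a dict with "color" (420x560x3 uint8, red, green, blue), "vfov" (degrees; the focal length in pixels is half the picture's height over the tangent of half this angle, whatever the lens; pixels are square), "cx", "cy" (the principal point, pixels), "R" (3x3) and "t" (3): a world point X has camera coordinates R X + t. Camera axes: x right, y down, z forward; pixel columns grow to the right and rows downward; lengths in m; the calibration is good to about 2 mm. A picture is of the moment at which its call begins. There is no depth.
- robot.hand_in(): hands the job in; it is judged then, once.
The state is a dict: "time": time; "q": joint angles; "joint_velocities": joint speeds; "joint_torque": joint torques, N m; "position": TCP position; "tool_rot": TCP orientation; "ft_force": force on the tool from outside, world axes, zero at the start; "moment": the same for the moment, N m; "grip_width": finger opening in m; "grip_force": force on a finger pad.
Only numpy, scipy, OpenCV 4.12 (cv2) and the standard library are available. Lean on these libraries where they do the work, as an engineer would, in place of code of your own. Each camera call takes 0.05 s, during which the arm holds its last target. There are 200 camera calls.

## Working session

There is one attempt and no reset: what is moved stays moved. The work goes in short steps, Python scripts to look and compute and a tool call to move; the robot and the scene stay as the last step left them, time stands still between calls to the robot, and variables do not carry over. Pictures are saved under pics/ and viewed, at most 10 in all, crops included, and the job is handed in when it is done.

Besides the shell and the picture viewer there is one more tool, called after ">>>" as name(argument=value, ...) on one line, values as JSON. play_rows: Moves the arm, as the interface text tells. Its arguments: {"type":"object","properties":{"gripper":{"type":"array","items":{"type":"number"}},"delta_pos":{"type":"array","items":{"type":"array","items":{"type":"number"}}},"turn":{"type":"array","items":{"type":"array","items":{"type":"number"}}},"squeeze":{"type":"number"}},"required":["gripper","delta_pos","turn"]}

```bash
mkdir -p pics; cat > h.py <<'E'
import numpy as np, cv2, json
from rig import robot
def snap(n,tag):
    c=robot.camera(n); cv2.imwrite(f'pics/{tag}.png',c['color'][:,:,::-1])
    np.savez(f'pics/{tag}.npz',**{k:np.array(v) for k,v in c.items()}); return c
def load(tag): return dict(np.load(f'pics/{tag}.npz'))
def ray(c,uv):
    f=c['color'].shape[0]/2/np.tan(np.radians(c['vfov'])/2)
    uv=np.atleast_2d(np.array(uv,float))
    d=np.c_[(uv[:,0]-c['cx'])/f,(uv[:,1]-c['cy'])/f,np.ones(len(uv))]@c['R']
    return -c['R'].T@c['t'],d
def plane(c,uv,z):
    o,d=ray(c,uv); return o+d*((z-o[2])/d[:,2])[:,None]
def proj(c,X):
    f=c['color'].shape[0]/2/np.tan(np.radians(c['vfov'])/2)
    p=np.atleast_2d(X)@c['R'].T+c['t']; return np.c_[f*p[:,0]/p[:,2]+c['cx'],f*p[:,1]/p[:,2]+c['cy']]
E
python3 - <<'E'
from h import *
ims=[]
for n in('scene','side','wrist'):
    c=snap(n,n+'0'); print(n,c['vfov'],(-c['R'].T@c['t']).round(3)); 
print({k:np.round(v,3) for k,v in robot.get_obs().items()})
E
```

```text
scene 55.784760737575105 [ 1.124 -0.229  0.814]
side 57.54599356197647 [-0.042 -0.603  0.856]
wrist 60.672417322606265 [0.625 0.081 0.384]
{'time': np.float64(0.15), 'q': array([-0.179,  0.528,  1.434, -0.   ,  1.181, -0.179]), 'joint_velocities': array([-0.001, -0.002, -0.003,  0.001,  0.001,  0.   ]), 'joint_torque': array([ 1.0000e-03, -4.4043e+01, -1.7684e+01,  6.3000e-02,  5.5000e-02,
       -0.0000e+00]), 'position': array([0.624, 0.   , 0.222]), 'tool_rot': array([ 0.707,  0.707, -0.   , -0.001]), 'ft_force': array([-0.156, -0.527, -0.252]), 'moment': array([-0.043, -0.024,  0.02 ]), 'grip_force': np.float64(0.0), 'grip_width': np.float64(0.087)}
```

View pics/scene0.png

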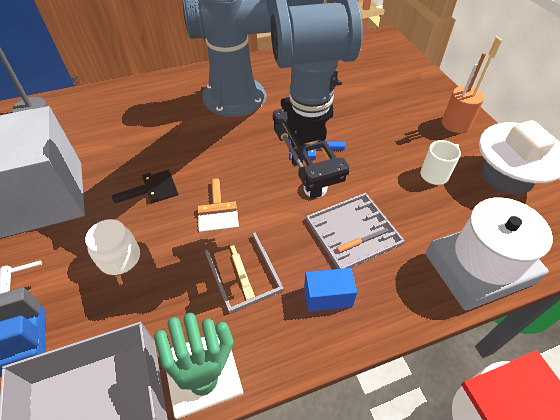

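View pics/side0.png

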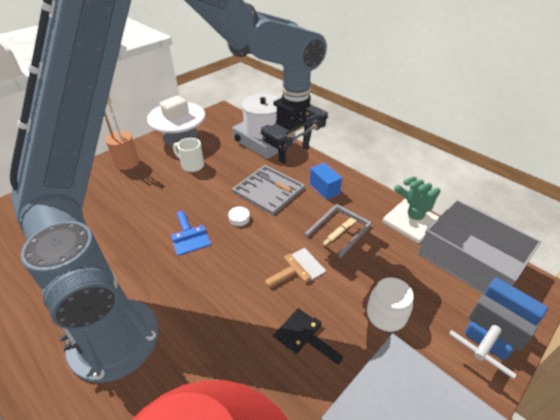

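View pics/wrist0.png

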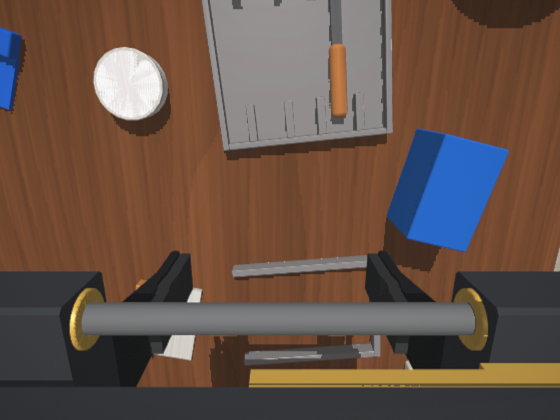

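The scene image shows the wooden-handled scraper with a bright steel blade at (217,205). The black one at (150,188) and the blue one at (318,150) are look-alikes. The side image shows the same three at (297,268), (308,335) and (190,232). The one with the wooden handle and steel blade, lying before the pocket mouth, fits the description. The stick lies in the pocket at (242,272), and the tray is at (353,230) with its empty channel on the robot side. I'll check this in an enlarged crop.

```bash
python3 - <<'E'
from h import *
c=load('scene0')['color'][:,:,::-1]; cv2.imwrite('pics/sc.png',cv2.resize(c[170:320,185:410],None,fx=3.5,fy=3.5,interpolation=cv2.INTER_CUBIC))
c=load('side0')['color'][:,:,::-1]; cv2.imwrite('pics/si.png',cv2.resize(c[155:300,220:390],None,fx=4,fy=4,interpolation=cv2.INTER_CUBIC))
E
```

```text
(no output)
```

View pics/sc.png

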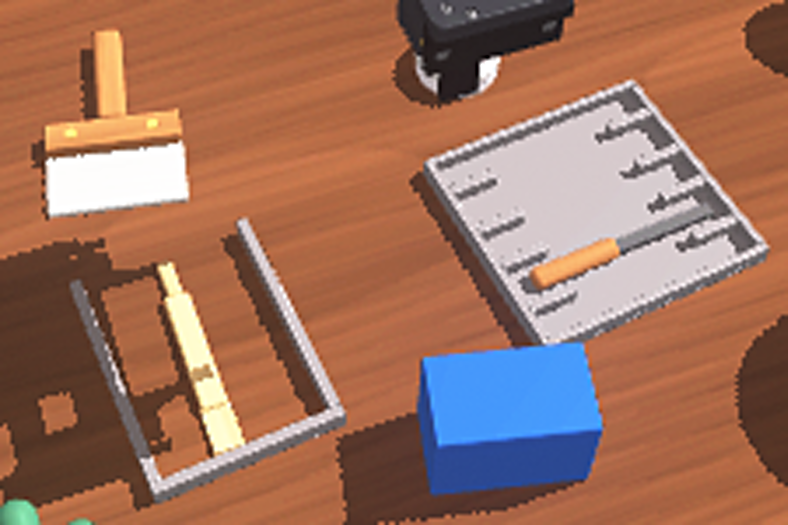

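View pics/si.png

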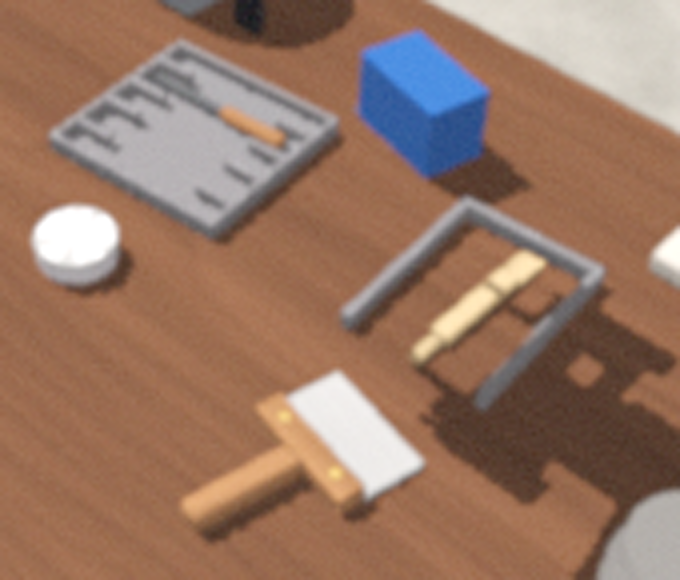

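```bash
python3 - <<'E'
from h import *
A=load('scene0');B=load('side0')
P={'trayNL':((427,162),(213,237),.016),'trayNR':((635,83),(50,133),.016),'trayFR':((768,245),(180,40),.016),'trayFL':((545,345),(340,125),.016),
'mouthL':((243,221),(347,318),.016),'mouthR':((76,283),(483,402),.016),'backL':((344,408),(465,199),.016),'backR':((155,494),(603,268),.016),
'stickN':((167,265),(422,355),.008),'stickB':((230,448),(535,258),.005),
'bladeR':((49,215),(425,463),.005),'bladeL':((188,199),(340,371),.005),'headL':((181,111),(263,402),.016),'headR':((46,128),(345,508),.016),'handle':((107,33),(195,512),.018)}
for k,(a,b,z) in P.items():
    pa=plane(A,[185+a[0]/3.5-.4,170+a[1]/3.5-.4],z)[0]; pb=plane(B,[220+b[0]/4-.4,155+b[1]/4-.4],z)[0]
    print(k,pa.round(4)[:2],pb.round(4)[:2],((pa-pb)*1e3).round(1)[:2])
E
```

```text
trayNL [0.571  0.0353] [0.5599 0.0208] [11.1 14.5]
trayNR [0.5555 0.2115] [0.5516 0.2096] [3.9 2. ]
trayFR [0.719  0.2292] [0.72  0.226] [-1.   3.3]
trayFL [0.7376 0.0509] [0.7329 0.0417] [4.6 9.3]
mouthL [ 0.5748 -0.1052] [ 0.5693 -0.1124] [5.5 7.2]
mouthR [ 0.5847 -0.2268] [ 0.5766 -0.2352] [8.1 8.4]
backL [ 0.7351 -0.0885] [ 0.7348 -0.0928] [0.3 4.3]
backR [ 0.7498 -0.2165] [ 0.7481 -0.218 ] [1.8 1.6]
stickN [ 0.5866 -0.1644] [ 0.5863 -0.1719] [0.2 7.5]
stickB [ 0.7312 -0.1637] [ 0.7299 -0.1684] [1.3 4.7]
bladeR [ 0.5147 -0.2317] [ 0.5132 -0.2357] [1.5 4. ]
bladeL [ 0.5353 -0.1349] [ 0.5342 -0.1376] [1.  2.8]
headL [ 0.4636 -0.1186] [ 0.4668 -0.1242] [-3.1  5.6]
headR [ 0.445  -0.2166] [ 0.4396 -0.2265] [5.4 9.9]
handle [ 0.3696 -0.1514] [ 0.3661 -0.1588] [3.6 7.4]
```

The crops confirm the wooden and steel scraper, with the stick's narrow end toward the mouth. The two views disagree by several mm, so I'll refine from a wrist view above the pocket.

>>> play_rows(gripper=[-1,-1,-1,-1,-1,-1,-1,-1,-1], delta_pos=[[-5.5,-0.8,0],[-11,-1.6,0],[-16.5,-2.4,0],[-22,-3.2,0],[-27.5,-4,0],[-32,-4.5,0],[-32,-4.5,0],[-32,-4.5,0],[-32,-4.5,0]], turn=[[0,0,0],[0,0,0],[0,0,0],[0,0,0],[0,0,0],[0,0,0],[0,0,0],[0,0,0],[0,0,0]])

```text
time: 1.27
position: [0.5801, -0.3182, 0.2224]
tool_rot: [0.706, 0.708, 0.0, -0.001]
ft_force: [0.4, 0.6, 1.0]
grip_width: 0.0872
grip_force: 0.0
```

```bash
python3 - <<'E'
from h import *
c=snap('wrist','w1'); print((-c['R'].T@c['t']).round(4),c['R'].round(3).tolist())
cv2.imwrite('pics/w1b.png',cv2.resize(c['color'][:300,:,::-1],None,fx=1.42,fy=1.42))
E
```

```text
[ 0.5805 -0.2373  0.385 ] [[1.0, 0.001, 0.001], [0.001, -0.955, 0.296], [0.001, -0.296, -0.955]]
```

View pics/w1b.png

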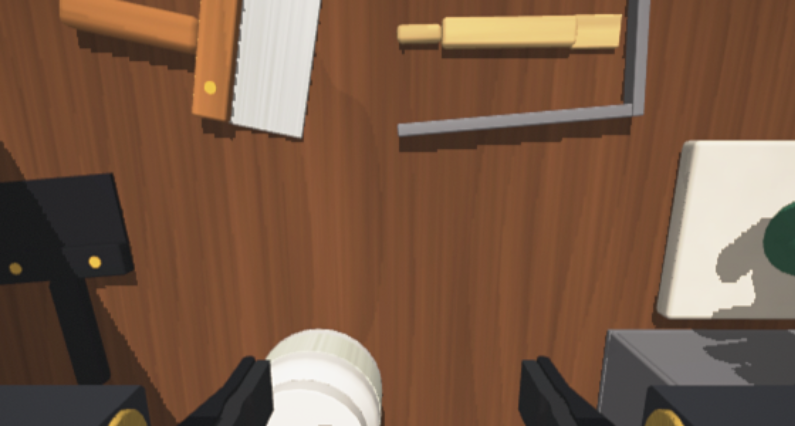

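The wrist view (camera tilted) shows the scraper at the upper left, and the pocket and stick at the upper right, all near the edge. I'll shift about 16 cm in +y so they sit mid-image.

>>> play_rows(gripper=[-1,-1,-1,-1,-1], delta_pos=[[5.5,0,0],[11,-1,0],[15.5,-1,0],[15.5,-1,0],[15.5,-1,0]], turn=[[0,0,0],[0,0,0],[0,0,0],[0,0,0],[0,0,0]])

```text
time: 1.95
position: [0.5705, -0.1646, 0.223]
tool_rot: [0.706, 0.708, -0.0, 0.001]
ft_force: [-0.1, 0.1, 0.4]
grip_width: 0.0868
grip_force: 0.0
```

```bash
python3 - <<'E'
from h import *
c=snap('wrist','w2'); print((-c['R'].T@c['t']).round(4))
cv2.imwrite('pics/w2b.png',cv2.resize(c['color'][20:300,40:520,::-1],None,fx=1.6667,fy=1.6667,interpolation=cv2.INTER_CUBIC))
E
```

```text
[ 0.5707 -0.0833  0.3855]
```

View pics/w2b.png

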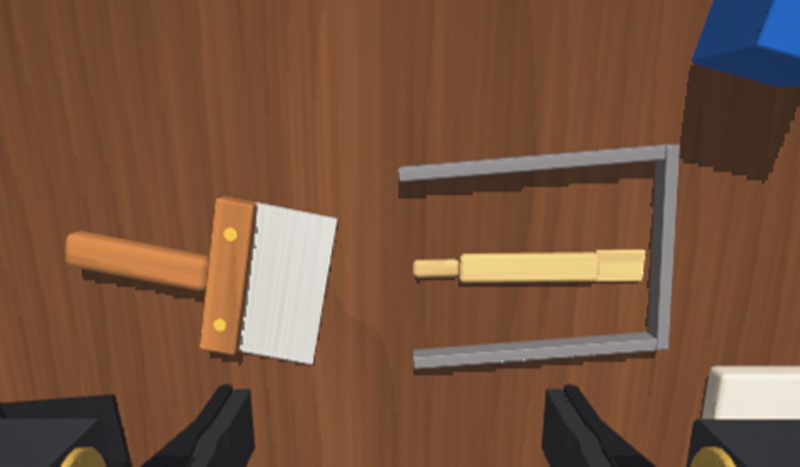

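This view shows the scraper at crop (200,280), blade edge from (337,217) to (312,364). The pocket mouth is at (400–413, 174–360) and its back at (670,245). The stick runs from (414,268) to (644,266).

```bash
cat > m.py <<'E'
from h import *
C=load('w2')
P={'mouthLo':(400,169,.016),'mouthLi':(400,181,.016),'mouthRi':(414,352,.016),'backLo':(679,146,.016),'backLi':(654,159,.016),'backRi':(657,335,.016),'backRo':(667,348,.016),
'stickN':(414,268,.008),'midN':(461,269,.010),'midB':(597,267,.010),'stickB':(645,266,.005),
'bladeL':(337,217,.005),'bladeR':(313,364,.005),'headLr':(217,198,.016),'headRr':(201,348,.016),'handle':(69,249,.018),'headLf':(255,203,.016),'headRf':(239,354,.016)}
W={k:plane(C,[40+x/1.6667-.2,20+y/1.6667-.2],z)[0][:2] for k,(x,y,z) in P.items()}
E
python3 - <<'E'
from m import *
for k,v in W.items(): print(k,v.round(4))
d=lambda a,b:(np.linalg.norm(W[a]-W[b])*1e3).round(1)
g=lambda a,b:np.degrees(np.arctan2(*(W[b]-W[a])[::-1])).round(2)
for a,b in[('mouthLi','mouthRi'),('backLi','backRi'),('mouthLi','backLi'),('mouthRi','backRi'),('mouthLo','backLo'),('stickN','stickB'),('midN','midB'),('bladeR','bladeL'),('headRr','headLr'),('headLr','headLf'),('headRf','headLf')]: print(a,b,d(a,b),g(a,b))
E
```

```text
mouthLo [ 0.5729 -0.1045]
mouthLi [ 0.5729 -0.1116]
mouthRi [ 0.5824 -0.2216]
backLo [ 0.7387 -0.091 ]
backLi [ 0.7248 -0.0985]
backRi [ 0.7411 -0.2097]
backRo [ 0.7488 -0.2188]
stickN [ 0.5821 -0.167 ]
midN [ 0.6122 -0.1671]
midB [ 0.6993 -0.1658]
stickB [ 0.7322 -0.1662]
bladeL [ 0.5332 -0.1347]
bladeR [ 0.5139 -0.2345]
headLr [ 0.4616 -0.1218]
headRr [ 0.4425 -0.2189]
handle [ 0.3677 -0.1529]
headLf [ 0.4845 -0.1248]
headRf [ 0.4671 -0.2231]
mouthLi mouthRi 110.5 -85.07
backLi backRi 112.4 -81.66
mouthLi backLi 152.4 4.91
mouthRi backRi 159.1 4.3
mouthLo backLo 166.3 4.65
stickN stickB 150.1 0.3
midN midB 87.2 0.91
bladeR bladeL 101.6 79.08
headRr headLr 99.0 78.88
headLr headLf 23.1 -7.41
headRf headLf 99.8 79.98
```

>>> play_rows(gripper=[0.2,0.3,0.3,0.3,0.3,0.3,0.3,0.3,0.3,0.3,0.3], delta_pos=[[0,1,0],[0,2,1],[0,4,3],[0,6,5],[0,8,7],[-0.2,8.65,9],[-0.2,8.65,12],[-0.2,8.65,14],[-0.2,8.65,16],[-0.2,8.65,17],[-0.2,8.65,17]], turn=[[0,0,-0.17],[0,0,-0.35],[0,0,-0.53],[0,0,-0.71],[0,0,-0.89],[0,0,-1.07],[0,0,-1.25],[0,0,-1.43],[0,0,-1.58],[0,0,-1.58],[0,0,-1.58]])

```text
time: 3.38
position: [0.6561, -0.1677, 0.0517]
tool_rot: [-0.003, 1.0, 0.0, -0.001]
ft_force: [0.1, 0.8, 0.8]
grip_width: 0.0307
grip_force: 0.0
```

```bash
python3 - <<'E'
from h import *
c=snap('side','s2'); o=robot.get_obs(); print(o['position'].round(4),o['tool_rot'].round(4),o['q'].round(2),o['grip_width'])
cv2.imwrite('pics/s2b.png',cv2.resize(c['color'][170:280,270:400,::-1],None,fx=5,fy=5,interpolation=cv2.INTER_CUBIC))
E
```

```text
[ 0.6567 -0.1677  0.0525] [-3.4e-03  1.0e+00 -1.0e-04  1.0e-04] [-0.41  0.8   1.41 -0.    0.93 -1.99] 0.030303592895150486
```

View pics/s2b.png

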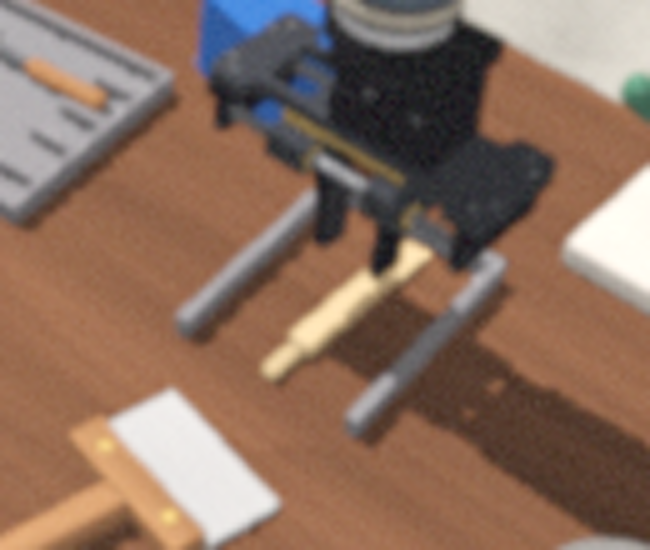

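The gripper straddles the stick at (370,260) in the crop, clear of both walls. I'll go down and grasp.

>>> play_rows(gripper=[0.3,0.3,0.3,0.3,0.5,0.8,0.8,0.8,0.8], delta_pos=[[0,0.1,2],[0,0.1,4],[0,0.1,4.7],[0,0.1,4.7],[0,0.1,4.7],[0,0.1,4.7],[0,0.1,4.7],[0,0.1,4.7],[0,0.1,4.7]], turn=[[0,0,0],[0,0,0],[0,0,0],[0,0,0],[0,0,0],[0,0,0],[0,0,0],[0,0,0],[0,0,0]], squeeze=20)

```text
time: 4.55
position: [0.657, -0.1662, 0.0062]
tool_rot: [-0.005, 1.0, -0.0, 0.001]
ft_force: [0.6, 0.1, 2.9]
grip_width: 0.0176
grip_force: 20.0
```

>>> play_rows(gripper=[0.8,0.8,0.8,0.8,0.8,0.8,0.8,0.8,0.8,0.8,0.8,0.8], delta_pos=[[0,0,-2],[0,0,-6],[0,1,-11],[2,5,-15],[4,9,-19],[6,13,-21.4],[8,17,-21.4],[10,21,-21.4],[12,26,-21.4],[13.7,31.6,-21.4],[13.7,31.6,-21.4],[13.7,31.6,-21.4]], turn=[[0,0,0],[0,0,0],[0,0,0.1],[0,0,0.25],[0,0,0.43],[0,0,0.6],[0,0,0.78],[0,0,0.96],[0,0,1.14],[0,0,1.32],[0,0,1.49],[0,0,1.49]])

```text
time: 6.05
position: [0.5162, 0.1495, 0.2205]
tool_rot: [0.673, 0.74, 0.0, 0.0]
ft_force: [-0.4, -0.2, -0.5]
grip_width: 0.017
grip_force: 20.0
```

>>> play_rows(gripper=[0.8,0.8,0.8], delta_pos=[[0,0,0],[0,0,0],[0,0,0]], turn=[[0,0,0],[0,0,0],[0,0,0]])

```text
time: 6.42
position: [0.5168, 0.1481, 0.2195]
tool_rot: [0.675, 0.738, -0.0, -0.0]
ft_force: [0.7, -0.3, -0.7]
grip_width: 0.0176
grip_force: 20.0
```

```bash
python3 - <<'E'
from h import *
c=snap('wrist','w3'); o=robot.get_obs(); print(o['position'].round(4),o['tool_rot'].round(4),o['grip_width'])
cv2.imwrite('pics/w3b.png',cv2.resize(c['color'][0:340,170:560,::-1],None,fx=1.75,fy=1.75,interpolation=cv2.INTER_CUBIC))
E
```

```text
[0.5167 0.1482 0.2195] [ 6.748e-01  7.380e-01 -1.000e-04 -1.000e-04] 0.017150121473752496
```

View pics/w3b.png

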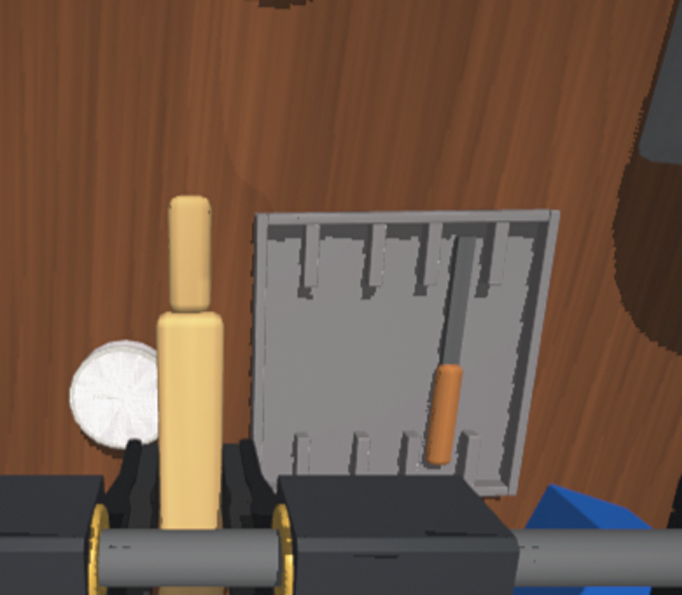

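The tray is fully visible: outer corners at crop (257,213), (558,211) and (516,494). The empty channel runs between the stubs at (312/377,226) and (302/362,435). The stick is held with its narrow end up, tip at (190,197).

```bash
python3 - <<'E'
from h import *
c=load('w3'); o=robot.get_obs()
pt=lambda x,y,z: plane(c,[170+x/1.75-.2,y/1.75-.2],z)[0][:2]
g=lambda v:np.degrees(np.arctan2(v[1],v[0]))
FNL,FNR,FFR=pt(257,213,.016),pt(558,211,.016),pt(516,495,.016)
print('far corners',FNL,FNR,FFR,np.linalg.norm(FNR-FNL),g(FNR-FNL),np.linalg.norm(FNR-FFR),g(FNR-FFR))
print('centre',(FNL+FFR)/2)
t=(pt(319,226,.016)+pt(371,226,.016))/2; b=(pt(309,434,.016)+pt(355,434,.016))/2
print('gap',np.linalg.norm(pt(319,226,.016)-pt(371,226,.016)),np.linalg.norm(pt(309,434,.016)-pt(355,434,.016)))
print('chan',t,b,(t+b)/2,g(t-b),np.linalg.norm(t-b))
th=np.radians(g(t-b)-90); ctr=(FNL+FFR)/2; print('chan2',ctr-.035*np.array([np.cos(th),np.sin(th)]))
s=pt(190,197,.2215); s2=pt(190,312,.2235); print('sticktip',s,'shoulder',s2,np.linalg.norm(s-o['position'][:2]),np.linalg.norm(s2-o['position'][:2]),g(s-o['position'][:2]))
q=o['tool_rot']; print('toolx angle',np.degrees(2*np.arctan2(q[1],q[0])), o['position'])
E
```

```text
far corners [0.54997729 0.21138325] [0.71968712 0.22762571] [0.73950461 0.0490577 ] 0.1704853146684443 5.466970636981794 0.17966431977315625 96.33277519647223
centre [0.64474095 0.13022048]
gap 0.029656182314442645 0.029022809456272343
chan [0.60082695 0.20868547] [0.61341549 0.08100718] [0.60712122 0.14484633] 95.63092114292725 0.12829737844221886
chan2 [0.60990984 0.12678628]
sticktip [0.51058325 0.22355202] shoulder [0.51311095 0.19519795] 0.07559803820902833 0.04713282287056614 94.66164001884042
toolx angle 95.1255140647419 [0.5167272  0.14820406 0.21947173]
```

>>> play_rows(gripper=[0.8,0.8,0.8,0.8,0.8,0.8,0.8], delta_pos=[[-1.5,4.5,0],[-2.96,9,3],[-2.96,9,8],[-2.96,9,13],[-2.96,9,17],[-2.96,9,17],[-2.96,9,17]], turn=[[0,0,-0.012],[0,0,-0.012],[0,0,-0.012],[0,0,-0.012],[0,0,-0.012],[0,0,-0.012],[0,0,-0.012]])

```text
time: 7.35
position: [0.6101, 0.1273, 0.0507]
tool_rot: [0.67, 0.742, 0.001, 0.001]
ft_force: [-0.4, -0.7, -0.2]
grip_width: 0.0174
grip_force: 20.0
```

>>> play_rows(gripper=[0.8,0.8,0.8,0.8,0.7,0.5,0.25,0.25,0.25], delta_pos=[[0,-0.1,2],[0,-0.1,3.5],[0,-0.1,4],[0,-0.1,4],[0,-0.1,4],[0,-0.1,4],[0,-0.1,4],[0,-0.1,4],[0,-0.1,4]], turn=[[0,0,0],[0,0,0],[0,0,0],[0,0,0],[0,0,0],[0,0,0],[0,0,0],[0,0,0],[0,0,0]])

```text
time: 8.48
position: [0.6078, 0.1273, 0.0095]
tool_rot: [0.67, 0.742, -0.0, -0.0]
ft_force: [-0.2, -0.8, -0.2]
grip_width: 0.0321
grip_force: 0.0
```

>>> play_rows(gripper=[0.25,0.25,0.25,0.25,0.25,0.25,0.25,0.25,0.25,0.25,0.25,0.25], delta_pos=[[0,0,-3],[0,0,-8],[-3,-2,-11],[-7,-5,-11],[-11,-8,-11],[-15,-11,-11],[-19,-14,-11],[-23,-17,-11],[-25.5,-19,-11],[-27.33,-20.61,-11],[-27.33,-20.61,-11],[-27.33,-20.61,-11]], turn=[[0,0,0],[0,0,0],[0,0,-0.15],[0,0,-0.32],[0,0,-0.49],[0,0,-0.66],[0,0,-0.83],[0,0,-1],[0,0,-1.15],[0,0,-1.274],[0,0,-1.274],[0,0,-1.274]])

```text
time: 9.98
position: [0.4309, -0.1653, 0.1196]
tool_rot: [0.098, 0.995, 0.0, 0.0]
ft_force: [0.4, 0.6, 0.8]
grip_width: 0.0326
grip_force: 0.0
```

```bash
python3 - <<'E'
from h import *
c=snap('scene','sc4'); d=snap('side','si4'); o=robot.get_obs(); print(o['position'].round(4),o['tool_rot'].round(4),o['q'].round(2))
a=cv2.resize(c['color'][205:280,300:410,::-1],(550,375),interpolation=cv2.INTER_CUBIC)
b=cv2.resize(d['color'][215:300,255:345,::-1],(250,236))
b2=cv2.resize(d['color'][160:215,225:315,::-1],(250,139))
cv2.imwrite('pics/c4.png',np.hstack([a,np.vstack([b,b2])]))
E
```

```text
[ 0.4311 -0.1649  0.1196] [9.710e-02 9.953e-01 0.000e+00 1.000e-04] [-0.61  0.49  1.93  0.    0.72 -1.98]
```

View pics/c4.png

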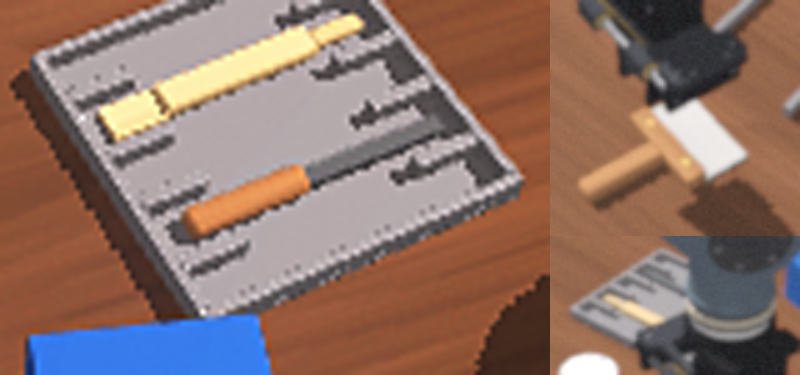

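The stick lies flat in the empty channel at (230,75), and the file is undisturbed. I'll now go down over the scraper handle and straddle it loosely.

>>> play_rows(gripper=[0.25,0.25,0.25,0.25,0.25,0.35,0.42,0.42,0.42], delta_pos=[[0,0,4],[0,0,8],[0,0,10.4],[0,0,11.4],[0,0,11.4],[0,0,11.4],[0,0,11.4],[0,0,11.4],[0,0,11.4]], turn=[[0,0,0],[0,0,0],[0,0,0],[0,0,0],[0,0,0],[0,0,0],[0,0,0],[0,0,0],[0,0,0]], squeeze=3)

```text
time: 11.2
position: [0.4308, -0.1657, 0.0059]
tool_rot: [0.097, 0.995, -0.0, 0.0]
ft_force: [-0.5, 0.1, -0.7]
grip_width: 0.0253
grip_force: 0.0
```

>>> play_rows(gripper=[0.43,0.43,0.43,0.43,0.43,0.43,0.43], delta_pos=[[-0.4,0,0],[-0.8,0,0],[-1.0,0,0],[-1.2,0,0],[-1.4,0,0],[-1.6,0,0],[-1.6,0,0]], turn=[[0,0,0],[0,0,0],[0,0,0],[0,0,0],[0,0,0],[0,0,0],[0,0,0]])

```text
time: 12.08
position: [0.4472, -0.169, 0.0055]
tool_rot: [0.097, 0.995, -0.0, 0.001]
ft_force: [-0.9, 1.1, 0.0]
grip_width: 0.0248
grip_force: 0.5
```

```bash
cat > blade.py <<'E'
from h import *
def blade(c,z=.005,box=(180,300,170,310)):
    "white blade corners on plane z -> (left,right) edge corners, all corners"
    im=c['color']; v0,v1,u0,u1=box
    hsv=cv2.cvtColor(im,cv2.COLOR_RGB2HSV); m=((hsv[...,1]<40)&(hsv[...,2]>195)).astype(np.uint8)
    k=np.zeros_like(m);k[v0:v1,u0:u1]=m[v0:v1,u0:u1]
    cs,_=cv2.findContours(k,cv2.RETR_EXTERNAL,cv2.CHAIN_APPROX_NONE); b=max(cs,key=cv2.contourArea)
    r=cv2.minAreaRect(b); q=cv2.approxPolyDP(cv2.convexHull(b),5,True)[:,0]
    return r,q,plane(c,q,z)[:,:2],cv2.contourArea(b)
E
cat > look.py <<'E'
from blade import *
import sys
c=snap('scene',sys.argv[1]); r,q,w,a=blade(c); print(q.tolist(),a); print(w.round(4).tolist())
o=robot.get_obs(); t=o['tool_rot']; print(o['position'].round(4),np.degrees(2*np.arctan2(t[1],t[0])).round(2))
E
python3 - <<'E'
from blade import *
r,q,w,a=blade(load('scene0')); print(q.tolist(),a,w.round(4).tolist())
E
python3 look.py p1
```

```text
[[236, 211], [238, 226], [199, 230], [199, 215]] 561.0 [[0.4856, -0.1268], [0.5336, -0.1352], [0.512, -0.2301], [0.4655, -0.2197]]
[[237, 215], [238, 228], [199, 233], [199, 224]] 388.0
[[0.4991, -0.128], [0.5396, -0.1369], [0.5209, -0.2321], [0.4937, -0.226]]
[ 0.4472 -0.169   0.0055] 168.84
```

>>> play_rows(gripper=[0.43,0.43,0.43,0.43,0.43,0.43,0.43,0.43,0.43,0.43,0.43,0.43], delta_pos=[[-0.4,0.03,0],[-0.8,0.07,0],[-1.2,0.1,0],[-1.6,0.13,0],[-2.0,0.17,0],[-2.4,0.2,0],[-2.8,0.23,0],[-3.2,0.27,0],[-3.6,0.3,0],[-4.0,0.33,0],[-4.2,0.35,0],[-4.2,0.35,0]], turn=[[0,0,-0.03],[0,0,-0.06],[0,0,-0.09],[0,0,-0.12],[0,0,-0.15],[0,0,-0.18],[0,0,-0.21],[0,0,-0.24],[0,0,-0.26],[0,0,-0.274],[0,0,-0.274],[0,0,-0.274]])

```text
time: 13.62
position: [0.4886, -0.1734, 0.0055]
tool_rot: [-0.04, 0.999, -0.0, 0.0]
ft_force: [-0.6, 0.1, -0.3]
grip_width: 0.0247
grip_force: 0.3
```

```bash
python3 look.py p2
```

```text
[[249, 235], [211, 249], [205, 234], [242, 221]] 619.0
[[0.5695, -0.1173], [0.5771, -0.2152], [0.529, -0.2188], [0.522, -0.1213]]
[ 0.4886 -0.1734  0.0056] 184.54
```

>>> play_rows(gripper=[0.43,0.43,0.43,0.43,0.43,0.43,0.43,0.43,0.43,0.43,0.43,0.43], delta_pos=[[-0.6,0,0],[-1.2,0,0],[-1.8,0,0],[-2.4,0,0],[-3.0,0,0],[-3.6,0,0],[-4.2,0,0],[-4.8,0,0],[-5.4,0,0],[-6.0,0,0],[-6.4,0,0],[-6.4,0,0]], turn=[[0,0,0],[0,0,0],[0,0,0],[0,0,0],[0,0,0],[0,0,0],[0,0,0],[0,0,0],[0,0,0],[0,0,0],[0,0,0],[0,0,0]])

```text
time: 15.18
position: [0.5532, -0.1686, 0.0056]
tool_rot: [-0.04, 0.999, -0.0, 0.001]
ft_force: [-0.1, 0.0, -0.3]
grip_width: 0.0246
grip_force: 0.0
```

```bash
python3 - <<'E'
from blade import *
c=snap('scene','p3'); r,q,w,a=blade(c,box=(200,330,180,310)); print(q.tolist(),a); print(w.round(4).tolist())
o=robot.get_obs(); t=o['tool_rot']; print(o['position'].round(4),np.degrees(2*np.arctan2(t[1],t[0])).round(2))
# profile across the pocket on blade-height line near the edge: grey walls
h=np.radians(4.5);ax=np.array([np.cos(h),np.sin(h)]);n=np.array([-ax[1],ax[0]])
for d in(.045,.06,.09,.11):   # along axis from mouth mid, wall top profile
    s=np.arange(-.075,.0751,.002); X=np.array([.5787,-.1652])+d*ax+s[:,None]*n
    p=proj(c,np.c_[X,np.full(len(s),.016)]); hs=cv2.cvtColor(c['color'],cv2.COLOR_RGB2HSV)
    v=hs[p[:,1].round().astype(int),p[:,0].round().astype(int)]
    print(d,[(int(round(a*1000)),int(x[1]),int(x[2])) for a,x in zip(s,v) if abs(a)>.047])
E
```

```text
[[252, 242], [257, 257], [219, 270], [213, 254]] 695.0
[[0.5918, -0.1165], [0.6367, -0.118], [0.6398, -0.2114], [0.5925, -0.2141]]
[ 0.5532 -0.1686  0.0057] 184.53
0.045 [(-75, 132, 85), (-73, 132, 87), (-71, 132, 87), (-69, 144, 85), (-67, 78, 85), (-65, 13, 229), (-63, 11, 210), (-61, 12, 221), (-59, 12, 221), (-57, 173, 171), (-55, 146, 75), (-53, 120, 91), (-51, 0, 255), (-49, 0, 255), (47, 155, 79), (49, 141, 85), (51, 141, 85), (53, 76, 94), (55, 17, 104), (57, 13, 216), (59, 12, 213), (61, 13, 216), (63, 80, 188), (65, 164, 166), (67, 155, 168), (69, 152, 166), (71, 152, 169), (73, 150, 168), (75, 149, 166)]
0.06 [(-75, 132, 87), (-73, 130, 86), (-71, 130, 86), (-69, 143, 84), (-67, 78, 85), (-65, 12, 229), (-63, 12, 210), (-61, 9, 219), (-59, 9, 219), (-57, 70, 210), (-55, 166, 164), (-53, 119, 86), (-51, 0, 255), (-49, 2, 255), (47, 78, 115), (49, 146, 82), (51, 133, 86), (53, 19, 96), (55, 19, 96), (57, 11, 180), (59, 15, 214), (61, 13, 213), (63, 70, 209), (65, 70, 209), (67, 156, 168), (69, 151, 166), (71, 151, 169), (73, 154, 171), (75, 152, 169)]
0.09 [(-75, 133, 86), (
[... 199 characters left out ...]
, 156, 176), (47, 123, 83), (49, 124, 82), (51, 126, 81), (53, 21, 95), (55, 21, 95), (57, 15, 186), (59, 16, 213), (61, 12, 216), (63, 68, 195), (65, 68, 195), (67, 154, 151), (69, 148, 152), (71, 147, 153), (73, 150, 156), (75, 145, 153)]
0.11 [(-75, 129, 83), (-73, 132, 85), (-71, 132, 85), (-69, 134, 84), (-67, 84, 85), (-65, 15, 192), (-63, 15, 214), (-61, 10, 213), (-59, 75, 191), (-57, 75, 191), (-55, 158, 165), (-53, 154, 166), (-51, 153, 168), (-49, 155, 170), (47, 136, 92), (49, 136, 92), (51, 136, 94), (53, 73, 91), (55, 18, 98), (57, 9, 243), (59, 16, 213), (61, 14, 212), (63, 8, 213), (65, 163, 164), (67, 157, 171), (69, 157, 171), (71, 156, 175), (73, 152, 168), (75, 151, 166)]
```

The blade is centred in the pocket and parallel to its walls, with about 100 mm to go.

>>> play_rows(gripper=[0.43,0.43,0.43,0.43,0.43,0.43,0.43,0.43,0.43,0.43,0.43,0.43], delta_pos=[[-0.7,0,0],[-1.5,0,0],[-2.3,0,0],[-3.1,0,0],[-3.9,0,0],[-4.7,0,0],[-5.5,0,0],[-6.3,0,0],[-7.1,0,0],[-7.8,0,0],[-8.5,0,0],[-9,0,0]], turn=[[0,0,0],[0,0,0],[0,0,0],[0,0,0],[0,0,0],[0,0,0],[0,0,0],[0,0,0],[0,0,0],[0,0,0],[0,0,0],[0,0,0]])

```text
time: 16.73
position: [0.6423, -0.1612, 0.0055]
tool_rot: [-0.04, 0.999, -0.0, 0.0]
ft_force: [-3.3, -0.6, 1.2]
grip_width: 0.0248
grip_force: 1.5
```

>>> play_rows(gripper=[0.43,0.43,0.43,0.43,0.43], delta_pos=[[-0.2,0,0],[-0.4,0,0],[-0.6,0,0],[-0.8,0,0],[-0.8,0,0]], turn=[[0,0,0],[0,0,0],[0,0,0],[0,0,0],[0,0,0]])

```text
time: 17.35
position: [0.6503, -0.1606, 0.0056]
tool_rot: [-0.04, 0.999, -0.0, 0.001]
ft_force: [-1.2, 0.3, 0.8]
grip_width: 0.0249
grip_force: 0.7
```

>>> play_rows(gripper=[0.43,0.43,0.43], delta_pos=[[-0.15,0,0],[-0.25,0,0],[-0.25,0,0]], turn=[[0,0,0],[0,0,0],[0,0,0]])

```text
time: 17.73
position: [0.6505, -0.1605, 0.0055]
tool_rot: [-0.04, 0.999, 0.0, -0.002]
ft_force: [-6.2, -1.3, 3.5]
grip_width: 0.0248
grip_force: 3.1
```

>>> play_rows(gripper=[0.43,0.43,0.43], delta_pos=[[-0.1,0,0],[-0.2,0,0],[-0.2,0,0]], turn=[[0,0,0],[0,0,0],[0,0,0]])

```text
time: 18.1
position: [0.6505, -0.1605, 0.0056]
tool_rot: [-0.04, 0.999, 0.0, -0.004]
ft_force: [-9.6, -2.5, 6.0]
grip_width: 0.0248
grip_force: 5.0
```

>>> play_rows(gripper=[0.43,0.43,0.43,0.3,0.2,0.2,0.2,0.2,0.2,0.2,0.2,0.2], delta_pos=[[-0.1,0,0],[-0.2,0,0],[-0.2,0,0],[0.2,0,0],[0.4,0,0],[1.2,0,0],[1.6,0,0],[1.6,0,-2],[1.6,0,-7],[1.6,0,-13],[1.6,0,-17],[1.6,0,-17]], turn=[[0,0,0],[0,0,0],[0,0,0],[0,0,0],[0,0,0],[0,0,0],[0,0,0],[0,0,0],[0,0,0],[0,0,0],[0,0,0],[0,0,0]])

```text
time: 19.6
position: [0.6417, -0.1626, 0.182]
tool_rot: [-0.04, 0.999, -0.003, 0.006]
ft_force: [0.1, -0.2, -0.5]
grip_width: 0.0349
grip_force: 0.0
```

>>> play_rows(gripper=[0.2,0.2,0.2,0.2], delta_pos=[[5,0,-2],[10,0,-4],[13,0,-4],[13,0,-4]], turn=[[0,0,0],[0,0,0],[0,0,0],[0,0,0]])

```text
time: 20.1
position: [0.5065, -0.1711, 0.2156]
tool_rot: [-0.039, 0.999, 0.001, -0.001]
ft_force: [-0.1, -0.8, 0.3]
grip_width: 0.0346
grip_force: 0.0
```

```bash
python3 - <<'E'
from blade import *
print(robot.get_obs()['position'].round(3))
h=np.radians(4.5);ax=np.array([np.cos(h),np.sin(h)]);n=np.array([-ax[1],ax[0]])
for cam in('side','scene'):
    c=snap(cam,'f'+cam)
    box=(150,300,220,400) if cam=='side' else (200,330,180,310)
    r,q,w,a=blade(c,box=box); print(cam,q.tolist(),a,w.round(4).tolist())
    hs=cv2.cvtColor(c['color'],cv2.COLOR_RGB2HSV)
    for s in(-.045,-.03,-.01,.01,.03,.045):   # ray-cast line along axis at z=.005
        d=np.arange(.130,.176,.003); X=np.array([.578,-.1665])+d[:,None]*ax+s*n
        p=proj(c,np.c_[X,np.full(len(d),.005)]); v=hs[p[:,1].round().astype(int),p[:,0].round().astype(int)]
        print(s,' '.join(f'{int(x[1])}/{int(x[2])}' for x in v))
E
```

```text
[ 0.506 -0.171  0.216]
side [[399, 184], [392, 189], [341, 157], [345, 150], [399, 150]] 1503.5 [[0.9823, -0.1769], [0.942, -0.1744], [0.9667, 0.066], [1.0143, 0.0836], [1.1619, -0.0652]]
-0.045 5/239 5/239 5/239 5/238 5/239 4/238 5/241 6/239 5/232 5/216 5/164 6/137 4/127 7/150 4/171 13/175
-0.03 5/239 6/239 5/239 5/238 5/238 5/238 5/240 4/235 4/235 7/187 7/187 2/126 2/126 8/167 8/167 42/165
-0.01 5/238 5/238 5/238 5/238 5/238 5/238 4/240 4/240 6/226 6/226 5/156 5/156 4/138 4/138 15/174 15/174
0.01 4/238 5/239 4/240 4/240 4/239 5/240 5/241 5/241 5/233 6/219 5/165 9/141 6/135 5/151 7/174 17/178
0.03 4/240 4/241 4/241 5/241 4/241 5/242 5/243 5/240 6/222 6/211 3/148 6/136 5/148 3/160 13/175 23/168
0.045 7/215 4/229 9/206 5/235 8/223 5/239 8/226 5/239 6/215 5/211 3/147 4/133 5/142 8/157 9/170 21/168
scene [[255, 233], [282, 288], [229, 310], [205, 251]] 1116.5 [[0.5688, -0.1015], [0.7333, -0.0899], [0.7431, -0.2156], [0.5777, -0.2301]]
-0.045 2/253 3/253 1/254 2/254 2/254 2/254 1/254 2/254 0/255 14/207 15/216 19/110 15/100 92/130 154/169 158/173
-0.03 3/253 3/252 2/253 2/253 2/252 2/253 2/253 2/255 12/228 15/205 16/219 18/112 17/106 7/105 156/175 156/175
-0.01 2/253 3/252 2/253 3/253 3/253 2/253 2/253 2/255 10/229 13/210 17/210 21/109 10/103 152/181 157/172 149/174
0.01 2/253 3/252 2/253 2/254 3/253 2/253 2/253 1/255 11/227 16/207 13/216 19/118 12/104 103/138 156/175 158/173
0.03 2/253 2/253 2/254 2/254 2/253 2/254 2/253 2/254 8/236 15/206 17/212 18/113 13/100 92/136 153/178 152/174
0.045 0/255 2/255 0/255 1/254 1/254 2/254 1/254 1/255 11/228 17/208 15/219 19/118 13/101 94/133 153/172 150/168
```

In the side view, the blade meets the back wall evenly across its width, with no wood showing between them. The arm is clear of everything, so I'm handing in.

```bash
python3 -c "
from rig import robot
print(robot.hand_in())"
```

```text
the job is handed in; nothing more can be done
None
```

The job is handed in, at about 20 s of the 61 s allowed: the stick lies flat in the empty channel nearer the robot. The scraper was slid, without lifting, blade first into the wide pocket until it stopped against the back wall. No verdict came back, and I didn't re-check the bystanders at the end.

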